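# Park the captive screw and open the washer control box

### The arm

A 6-joint arm with a two-finger parallel gripper is mounted at the origin on the work surface. World frame = base frame: x ahead of the robot, y to its left, z up, the work surface at z = 0. Lengths are in mm, angles in degrees, forces in N, time in s.
With the tool pointing down it reaches from about 275 to 725 mm from the base axis. Payload 15.9 kg.
Tool frame: the origin (TCP) lies at the very end of the fingers, on their centre line; the grasp point (between the pads) lies 19 mm behind it; z points along the fingers, y is the line along which they close (so a half turn about z gives the same grasp; the last joint's range is limited). The gripper opens to 85 mm and grips with 20 to 120 N. Pads are 22 mm wide; open, the fingers measure 114 mm over their backs; the gripper's body (76 mm by 85 mm) begins 54 mm behind the grasp point. The pads swing forward as they close: fully open they stand 13 mm farther back than shut.
Start: joints at [-71.62, 12.198, -1.971, 75.831, 0, 90], TCP at [157.657, -474.478, 231.306] pointing down, gripper open.
Joint ranges: [-170.91, 170.91], [-42.67, 98.43], [-65.05, 77.54], [-120.47, 116.71], [-90, 82.35], [-180, 180]. Speed limits (degrees/s): [108.29, 108.29, 136.94, 147.25, 180, 180].

### API

Orientations are given as [roll, pitch, yaw] about the fixed x, y, z axes, in that order (R = Rz(yaw) Ry(pitch) Rx(roll)).
In Python, from cell import arm gives the robot as it stands. The module is installed in compiled form; this text tells all that it offers. Calls block until the motion is done:
- arm.reach(position, orientation): joint-space move of the TCP to a pose.
- arm.move_l(position, attitude=None, rate=150, f_stop=None): straight line of the TCP; attitude=None keeps the orientation; rate is the mean speed in mm/s. With f_stop (N) it stops when the force on the tool has changed by that much, and returns True; else False.
- arm.movej(angles): joint-space move.
- arm.move_gripper(opening, force=None): opening from 0.0 (shut) to 1.0 (fully open); force is the grip in N (None keeps the last); returns when the fingers have stopped.
- arm.hold(seconds).
- arm.ik(position, orientation): joint angles nearest the present ones, or None.
- arm.state(): the state.
- arm.camera(name): name is "scene" or "side" or "wrist"; returns the picture (420x560x3 uint8, blue, green, red); there is no depth.
- arm.get_calibration(name): a dict with "fx", "fy", "cx", "cy" (pixels), "pose" (4x4, takes a point from camera to world coordinates); the wrist camera has in their place "T_tool_cam" (4x4, takes a point from camera to tool coordinates, whose origin is the TCP and whose axes are the flange's). Camera axes: x right, y down, z forward; pixel columns grow to the right and rows downward; lengths in mm; the calibration is good to about 2 mm. A picture is of the moment at which its call begins: read the wrist's pose just before it. get_calibration takes no time and is no camera call.
A pose or a line that the arm cannot do raises arm.PlanningError and nothing moves.
- arm.hand_in(): hands the job in; it is judged then, once.
Trained networks look in the newest picture that a camera, given by its name, has taken for a name from the list of things; names that differ only in an ending like _2 or _b are one class to them, and where a whole thing is asked for, a point or a joint stands for the part that bears it (a point fixed in the world has none). Each returns a list of dicts, best first, with "confidence" (0 to 1); they miss things now and then, are a little off and sometimes report something else, mostly with a low value. They report only what shows in the picture. A call takes as long as a camera call.
- arm.trace(name, camera): "pixels" (420x560 bool, what is visible of it) and "location" ([column, row] in pixels, amid what is visible of it).
The state is a dict: "clock": time; "joints": joint angles; "joint_vel": joint speeds; "joint_torque": joint torques, N m; "tool_pos": TCP position; "eef_rot": TCP orientation; "ft_force": force on the tool from outside, world axes, zero at the start; "wrist_torque": the same for the moment, N m; "gripper_width": opening from 0.0 (shut) to 1.0 (fully open); "grip_force": force on a finger pad.
Only numpy, scipy, OpenCV 4.12 (cv2) and the standard library are available. Lean on these libraries where they do the work, as an engineer would, in place of code of your own. Each camera call takes 0.05 s, during which the arm holds its last target. There are 200 camera calls.

### The job

Open the washer's control box: draw the knurled captive screw up against its spring until its thread finds its start, drive it clockwise (seen from above) until it comes to its stop so that it stays up by itself, let go of it, and then slide the cover fully open. Do not force the thread: ease it and feel for the start. Leave the other things where they are.

Things in the scene. Friction and masses are not known exactly. Their poses are not given: they have to be found in the camera images.
- console: White plastic control box of a compact washer, 260 (x) by 340 (y) by 50 mm high, fixed to the table. Origin: centre of its underside; z up. A strip of flat buttons runs along its +x edge. On its top, at x = -30 mm: the bush with the screw at y = +60 mm, and the sliding cover, centred at y = -30 mm when shut.
- screw: Captive screw: knurled round steel knob, 24 mm across, 28 mm tall, on a stem in an aluminium bush. Origin: on its vertical axis at the knob's underside, 97 mm above the table when down. It turns freely (friction 0.02 N m) and slides straight up. A spring pulls it down: 5 N when down, plus 0.25 N per mm; it weighs 0.8 N. Down, and up to 6 mm of lift, its pin locks the cover.
- knob_top (a point): Centre of the knob's flat top, 28 mm above the screw's origin. Where the thread's mouth is cannot be seen: it lies 0.5 to 2.0 rad clockwise (from above) of where the screw starts, and is open for about +-0.2 rad. Pulled up elsewhere, the screw is blocked at about 6 mm of lift; at the mouth it rises to 13 to 14.5 mm.
- bush_top (a point): Centre of the bush's top, on the screw's axis, 95 mm above the table; the bush is 40 mm across. Once up in the mouth, driving the screw clockwise by 1.9 rad (level for 0.4 rad, then rising 3.4 mm per rad; 1.5 mm axial play) brings it to a dead stop; let go there it rests at about 17.5 mm of lift. In the thread it stays when let go; outside it springs down, keeping its angle.
- thread: The coarse thread inside the bush, a fixed part of the console, hidden; origin on the screw's axis, 50 mm above the table. One lug on the screw's stem, 15 mm off the axis, runs in it. More than 40 N between lug and thread, from pulling or turning against it, or from fingers pushing the knob down as they close hard, strips it; 5 to 15 N is ample.
- cover (a joint): The grey plastic cover's slide: 0 shut, 0.065 m fully open (end stop). It slides level towards the console's -y; friction about 1.5 N. Plate 110 by 100 by 6 mm, its top 62 mm above the table.
- rib_top (a point): Middle of the top of the cover's upright grip rib, 86 mm above the table. The rib is 50 mm long (console x), 10 mm thick (console y) and stands 24 mm above the plate.
- hose_clip: Bystander: steel ring, 38 mm across, 12 mm high, lying on the console's button strip; origin: centre of its underside.
- hose_cap: Bystander: white plastic cap, 32 mm across, 26 mm high, on the console near its -x, +y corner; origin: centre of its underside.
- driver: Bystander: screwdriver on the table; origin: its underside.
- spanner: Bystander: wrench on the table; origin: its underside.
- detergent: Bystander: green detergent bottle, 80 mm across, 220 mm tall; origin: centre of its underside.
- scoop_cup: Bystander: white plastic cup, 76 mm across, 70 mm tall; origin: centre of its underside.
- lint_bowl: Bystander: low grey bowl, 90 mm across, 35 mm high; origin: centre of its underside.

How it is judged:
By the outcome, as a careful person would: the job done as asked, in the order asked, and still so for the second after the job is handed in, with the robot touching nothing.
It also fails if it takes over 72 s, if anything falls off the work surface, if the arm or the gripper's body presses on something with over 40 N, if the wrist force passes 120 N, or if a joint passes its speed limit or range.

## Working session

There is one attempt and no reset: what is moved stays moved. The work goes in short steps, each a Python script; the robot and the scene stay as the last script left them, time stands still between calls to the robot, and variables do not carry over. Pictures are saved under pics/ and viewed, at most 10 in all, crops included, and the job is handed in when it is done.

```bash
mkdir -p pics; cat > h.py <<'E'
from cell import arm
import numpy as np, cv2
from scipy.spatial.transform import Rotation as Ro
def ray(cam,px,st=None):
    c=arm.get_calibration(cam)
    if cam=="wrist":
        T=np.eye(4);T[:3,:3]=Ro.from_euler('xyz',st["eef_rot"],degrees=True).as_matrix();T[:3,3]=st["tool_pos"];P=T@np.array(c["T_tool_cam"])
    else: P=np.array(c["pose"])
    d=P[:3,:3]@np.array([(px[0]-c["cx"])/c["fx"],(px[1]-c["cy"])/c["fy"],1.])
    return P[:3,3],d
def atz(cam,px,z,st=None):
    o,d=ray(cam,px,st); return o+d*(z-o[2])/d[2]
E
python3 - <<'E'
from h import *
ims=[]
for c in("scene","side"):
    im=arm.camera(c); ims.append(im)
    for n,z in(("console",50),("screw",111),("bush_top",95),("rib_top",65),("detergent",100),("scoop_cup",35),("hose_cap",63),("hose_clip",56)):
        r=arm.trace(n,c)
        for q in r[:2]: print(c,n,round(q["confidence"],2),q["location"],atz(c,q["location"],z).round(0))
    cv2.imwrite(f"pics/{c}.png",im)
print(arm.state())
E
```

```text
scene console 0.89 [282.0, 246.0] [604.   2.  50.]
scene screw 0.5 [115.2, 283.3] [ 731. -380.  111.]
scene bush_top 0.67 [307.3, 223.8] [576.  67.  95.]
scene rib_top 0.96 [271.7, 225.5] [546. -19.  65.]
scene detergent 0.68 [463.1, 249.1] [695. 423. 100.]
scene scoop_cup 0.87 [117.3, 284.0] [ 674. -398.   35.]
scene scoop_cup 0.27 [462.9, 246.2] [633. 459.  35.]
scene hose_clip 0.7 [321.6, 267.1] [684.  90.  56.]
scene hose_clip 0.48 [464.4, 247.0] [653. 451.  56.]
side console 0.76 [241.2, 236.0] [577.  28.  50.]
side screw 0.64 [244.6, 224.2] [564.  48. 111.]
side bush_top 0.59 [246.3, 240.8] [558.  88.  95.]
side rib_top 0.59 [256.7, 220.1] [539. -14.  65.]
side rib_top 0.34 [166.8, 376.9] [693. 422.  65.]
side detergent 0.71 [168.4, 375.2] [682. 437. 100.]
side scoop_cup 0.78 [220.4, 144.2] [ 671. -397.   35.]
side hose_cap 0.51 [271.4, 274.1] [498. 163.  63.]
{'clock': 0.9, 'joints': array([-7.16176920e+01,  1.21997041e+01, -1.97310599e+00,  7.58301718e+01,
        1.06788324e-03,  9.00002560e+01]), 'joint_vel': array([ 0.00952001,  0.05740137,  0.00408712, -0.00888937,  0.01005299,
        0.00063528]), 'joint_torque': array([ 1.34189260e-03, -6.85951710e+01,  4.87329447e+01,  1.13238519e-03,
        9.34257719e-05, -2.24040477e-06]), 'tool_pos': array([ 157.67517011, -474.45951235,  231.27855877]), 'eef_rot': array([-1.79997018e+02, -1.06786991e-03,  1.83820519e+01]), 'ft_force': array([-0.74751725, -0.84478314,  0.11295402]), 'wrist_torque': array([ 0.01805342, -0.03086313,  0.06048765]), 'grip_force': 0.0, 'gripper_width': 1.0031293215304822}
```

View pics/scene.png

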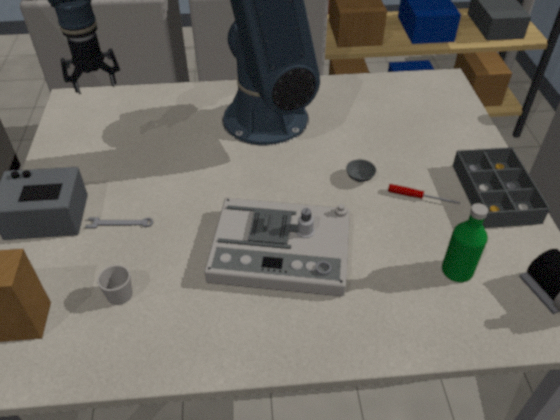

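View pics/side.png

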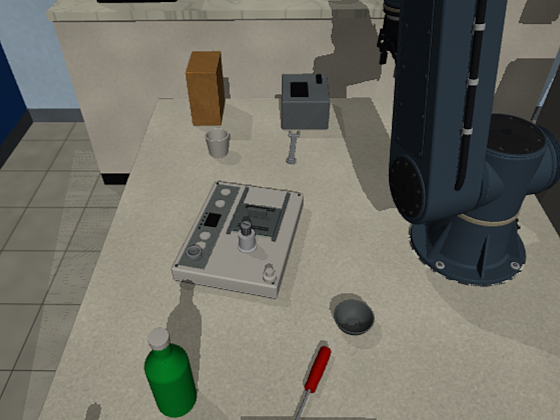

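The scene shows the console around (600, 0), yawed slightly, with the knob at scene px (307, 214) and side px (245, 226). The bystanders are well clear except for the hose cap and clip. Next is a wrist view from above the console.

```bash
python3 - <<'E'
from h import *
print(atz("scene",(307,210),125),atz("side",(245,221),125))
print(np.array(arm.get_calibration("wrist")["T_tool_cam"]).round(2).tolist())
for y in(-90,-45,0,45,90,135,180): print(y,arm.ik([565,62,300],[180,0,y]))
arm.reach([565,40,300],[180,0,0])
arm.hold(.2)
st=arm.state(); im=arm.camera("wrist"); print(st["tool_pos"],st["eef_rot"],st["joints"],st["clock"])
for n,z in(("screw",125),("bush_top",95),("rib_top",62),("console",50),("hose_cap",76),("hose_clip",60)):
    for q in arm.trace(n,"wrist")[:1]:
        print(n,q["confidence"],q["location"],atz("wrist",q["location"],z,st).round(1))
        m=q["pixels"].astype(np.uint8); print(cv2.minAreaRect(cv2.findNonZero(m)))
cv2.imwrite("pics/w1.png",im)
E
```

```text
[557.35846839  67.96800409 125.        ] [561.99004637  52.00528986 125.        ]
[[-0.0, -0.96, -0.27, 67.36], [1.0, -0.0, 0.0, 0.76], [-0.0, -0.27, 0.96, -143.94], [0.0, 0.0, 0.0, 1.0]]
-90 [  6.26226864  20.98983345  19.78895424  88.79912079   0.
 -83.73773136]
-45 [   6.26226864   20.98983345   19.78895424   88.79912079    0.
 -128.73773136]
0 [   6.26226864   20.98983345   19.78895424   88.79912079    0.
 -173.73773136]
45 [  6.26226864  20.98983345  19.78895424  88.79912079   0.
 141.26226864]
90 [ 6.26226864 20.98983345 19.78895424 88.79912079  0.         96.26226864]
135 [ 6.26226864 20.98983345 19.78895424 88.79912079  0.         51.26226864]
180 [ 6.26226864 20.98983345 19.78895424 88.79912079  0.          6.26226864]
[565.0081941   39.88498016 300.00064475] [ 1.79999530e+02 -9.43312953e-04 -1.74533934e-02] [ 4.03821577e+00  2.07246767e+01  1.94075479e+01  8.86819635e+01
 -5.35581599e-04 -1.75944331e+02] 4.9417
screw 0.56 [264.3, 193.5] [564.5  61.1 125. ]
((264.0, 194.5), (25.0, 24.0), 90.0)
bush_top 0.59 [265.7, 188.2] [564.4  61.5  95. ]
((264.9301452636719, 186.02401733398438), (33.43741989135742, 41.565486907958984), 7.594643592834473)
rib_top 0.56 [335.2, 196.0] [547.7 -25.1  62. ]
((328.23822021484375, 196.88047790527344), (97.89382934570312, 85.36575317382812), 12.011479377746582)
console 0.59 [317.5, 152.1] [602.1  -2.2  50. ]
((315.865478515625, 163.09722900390625), (283.78125, 207.191650390625), 13.535856246948242)
hose_cap 0.96 [193.6, 229.0] [508.1 155.2  76. ]
((191.5, 227.5), (25.0, 25.0), 90.0)
hose_clip 0.8 [234.1, 64.4] [702.1  97.6  60. ]
((241.50003051757812, 76.00001525878906), (34.64822769165039, 31.819805145263672), 45.0)
```

View pics/w1.png

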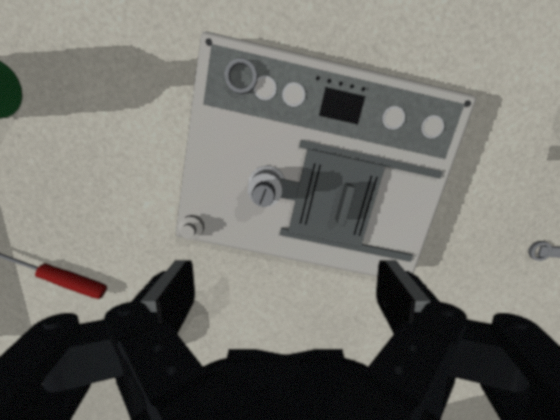

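The wrist view shows the knob top at px (263, 193), which puts it at about (564.5, 61). The rib is at px (345, 203), and the console yaw is about -13.5°. I'll take two close views at opposite yaws so the calibration offset cancels.

```bash
python3 - <<'E'
from h import *
arm.move_gripper(0.6,25)
for i,y in enumerate((-179,0)):
    arm.reach([564,61,185],[180,0,y]); arm.hold(.15)
    st=arm.state(); im=arm.camera("wrist"); print(st["joints"][5],st["clock"])
    for n,z in(("screw",125),("rib_top",86)):
        for q in arm.trace(n,"wrist")[:1]:
            print(n,q["confidence"],q["location"],atz("wrist",q["location"],z,st).round(1),cv2.boundingRect(q["pixels"].astype(np.uint8)))
    g=cv2.medianBlur(cv2.cvtColor(im,cv2.COLOR_BGR2GRAY),3)
    c=cv2.HoughCircles(g,cv2.HOUGH_GRADIENT,1,15,param1=100,param2=20,minRadius=15,maxRadius=55)
    if c is not None:
        for u in c[0][:5]: print("circ",u,atz("wrist",u[:2],125,st).round(1))
    cv2.imwrite(f"pics/k{i}.png",im)
a=np.hstack([cv2.imread("pics/k0.png")[:, 80:480],cv2.imread("pics/k1.png")[:,80:480]]); cv2.imwrite("pics/k.png",a)
E
```

```text
5.159302701934648 8.5417
screw 0.68 [289.1, 220.1] [558.5  62.8 125. ] (272, 201, 35, 40)
rib_top 0.87 [191.3, 179.2] [537.6 -15.6  86. ] (127, 105, 147, 144)
circ [175.5 190.5  52.2] [538.8 -14.9 125. ]
circ [313.5 323.5  18.8] [641.6  83.4 125. ]
circ [289.5 224.5  16.3] [561.7  63.1 125. ]
circ [184.5 148.5  51.1] [510.6  -6.8 125. ]
circ [175.5 206.5  47.7] [550.  -15.8 125. ]
-173.81137275372916 11.475
screw 0.71 [280.5, 225.0] [565.5  63.3 125. ] (265, 205, 34, 41)
rib_top 0.71 [380.4, 219.5] [557.6 -19.1  86. ] (303, 157, 148, 133)
circ [387.5 240.5  46.6] [553.9 -12.7 125. ]
circ [256.5  49.5  27.2] [676.7  77.3 125. ]
circ [281.5 225.5  18.8] [565.1  62.6 125. ]
circ [282.5 207.5  22.8] [578.2  61.9 125. ]
circ [376.5 253.5  40. ] [543.9  -5.7 125. ]
```

View pics/k.png

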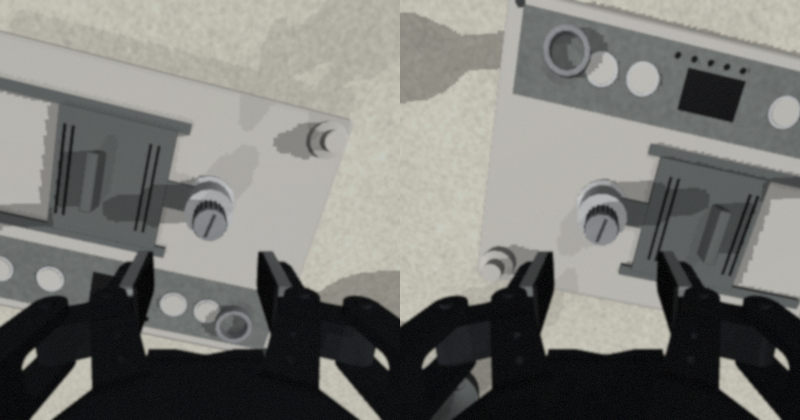

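The knob top is at full-frame px (289, 224) and (281, 225). Averaged, the axis is at about (563.3, 62.9). I'll descend and grip gently.

```bash
python3 - <<'E'
from h import *
def s():
    t=arm.state(); print(round(t["clock"],2),t["tool_pos"].round(2),t["eef_rot"].round(1),"F",t["ft_force"].round(2),"M",t["wrist_torque"].round(3),"g",round(t["gripper_width"],3),round(t["grip_force"],1),flush=True)
for px,c in(((171,181),-1),):pass
arm.move_gripper(0.5)
print(arm.move_l([563.3,62.9,101],[180,0,0],rate=80,f_stop=6)); s()
arm.move_gripper(0.0,22); arm.hold(.1); s()
print(arm.move_l([563.3,62.9,104],rate=15,f_stop=12)); s()
E
```

```text
False
13.07 [563.67  62.96 101.55] [-1.8e+02 -1.0e-01  0.0e+00] F [-0.45 -0.26 -0.75] M [ 0.022 -0.012 -0.02 ] g 0.502 0.0
13.47 [563.62  63.75 101.65] [-1.799e+02 -1.000e-01  0.000e+00] F [-1.02  6.18  3.98] M [ 1.247  0.204 -0.003] g 0.269 21.6
False
13.82 [563.56  63.77 104.05] [-179.9   -0.     0. ] F [ 2.74  7.37 -5.3 ] M [ 1.291 -0.544 -0.082] g 0.269 21.9
```

```bash
cat >> h.py <<'E'
def s(tag=""):
    t=arm.state(); print(tag,round(t["clock"],2),t["tool_pos"].round(2),"yaw",t["eef_rot"][2].round(1),"F",t["ft_force"].round(1),"M",t["wrist_torque"].round(2),"g",round(t["gripper_width"],3),round(t["grip_force"],1),flush=True)
    return t
E
python3 - <<'E'
from h import *
X,Y=563.3,63.8
arm.move_l([X,Y,106],rate=30); s("lift")
yaw=-25
for k in range(2):
    arm.move_l([X,Y,106],[180,0,yaw]); s("rot")
    hit=arm.move_l([X,Y,110.5],rate=15,f_stop=9); t=s(f"probe {hit}")
    if not hit: break
    arm.move_l([X,Y,106],rate=40)
    yaw-=14
E
```

```text
lift 14.07 [563.52  63.84 105.94] yaw 0.0 F [ 4.   0.3 -6.2] M [ 0.13 -0.81  0.04] g 0.269 22.0
rot 14.66 [563.43  63.36 105.91] yaw -24.9 F [ 5.1 -3.8 -6.3] M [-0.66 -0.87 -0.03] g 0.268 22.1
probe True 14.93 [563.23  63.38 108.04] yaw -24.9 F [ 2.8  1.5 -7.1] M [ 0.22 -0.86 -0.  ] g 0.27 25.1
rot 15.57 [563.11  63.26 105.57] yaw -39.0 F [ 3.4 -5.2 -6.8] M [-1.03 -0.62 -0.  ] g 0.27 25.1
probe True 15.9 [563.06  63.16 109.01] yaw -39.0 F [ 6.2 -0.9 -8.9] M [ 0.01 -1.17 -0.01] g 0.268 25.0
```

```bash
python3 - <<'E'
from h import *
X,Y=563.8,63.4
arm.move_l([X,Y,105.5],rate=40); s("down")
arm.move_gripper(0.0,35); s("grip")
yaw=-39
for k in range(4):
    hit=arm.move_l([X,Y,112.5],rate=14,f_stop=10); arm.hold(.1); t=s(f"probe {hit}")
    if not hit: break
    yaw-=14
    arm.move_l([X,Y,105.5],rate=40); arm.move_l([X,Y,105.5],[180,0,yaw]); s("rot")
E
```

```text
down 16.4 [563.17  63.21 104.92] yaw -39.0 F [-0.9 -3.2 -6.8] M [-0.65  0.28  0.01] g 0.265 25.1
grip 16.62 [563.19  63.24 105.16] yaw -39.0 F [-4.8 -4.3 -6.1] M [-0.75  0.69 -0.03] g 0.266 36.0
probe True 17.12 [563.    63.14 108.77] yaw -39.0 F [ 8.1  0.3 -7.2] M [ 0.34 -1.49 -0.07] g 0.265 37.3
rot 17.76 [563.    63.06 105.12] yaw -53.0 F [-5.4 -4.5 -6.1] M [-0.98  0.96 -0.  ] g 0.266 37.4
probe False 18.51 [563.01  63.07 112.06] yaw -53.0 F [-4.9 -4.9 -7. ] M [-0.96  0.89  0.  ] g 0.263 37.3
```

```bash
python3 - <<'E'
from h import *
X,Y=563.0,63.1
arm.move_l([X,Y,112.5],rate=20); s("centre")
hit=arm.move_l([X,Y,119],rate=12,f_stop=7); s(f"top {hit}"); arm.hold(.1); t=s("rest")
E
```

```text
centre 18.76 [562.95  63.   112.4 ] yaw -53.0 F [-0.1 -3.5 -8.7] M [-0.66  0.09  0.04] g 0.266 37.2
top True 19.2 [562.86  62.96 116.59] yaw -53.0 F [ 5.8  1.1 -8.4] M [ 0.22 -1.34  0.01] g 0.267 37.7
rest 19.3 [562.84  62.97 116.22] yaw -53.0 F [ 7.4  0.4 -8.6] M [ 0.24 -1.41 -0.02] g 0.262 37.7
```

```bash
cat > drive.py <<'E'
from h import *
import sys
X,Y,z,yaw,start,end=[float(a) for a in sys.argv[1:7]]
while yaw>end:
    st=6
    yaw-=st
    if start-yaw>28: z+=3.4*np.radians(st)
    arm.move_l([X,Y,z],[180,0,yaw]); t=s(f"z{z:.2f}")
    F,M=t["ft_force"],t["wrist_torque"]
    if abs(M[2])>.22: print("torque stop",yaw,z); break
    if F[2]>-6: z+=.25
    if F[2]<-12: z-=.25
    if abs(F[2]+8.5)>9: print("axial stop",yaw,z);break
    X+=np.clip(F[0]*.04,-.2,.2); Y+=np.clip(F[1]*.04,-.2,.2)
print("END",X,Y,z,yaw)
E
python3 - <<'E'
from h import *
arm.move_l([563.2,63.0,115.4],rate=20); s("mid")
E
python3 drive.py 563.2 63 115.4 -53 -53 -100
```

```text
mid 19.55 [562.94  63.01 115.2 ] yaw -53.0 F [-1.1 -2.8 -9.3] M [-0.47  0.18 -0.  ] g 0.264 37.8
z115.40 19.81 [562.91  62.97 115.3 ] yaw -58.9 F [-2.5 -3.1 -9.5] M [-0.56  0.47  0.01] g 0.268 37.8
z115.40 20.07 [562.82  62.91 115.27] yaw -64.7 F [-3.1 -1.5 -9.4] M [-0.45  0.69 -0.03] g 0.266 37.8
z115.40 20.32 [562.72  62.9  115.27] yaw -70.7 F [-3.6 -2.3 -9.1] M [-0.38  0.87 -0.05] g 0.262 37.8
z115.40 20.58 [562.61  62.8  115.29] yaw -76.7 F [-4.2 -1.2 -9.4] M [-0.18  0.92 -0.05] g 0.264 37.8
z115.76 20.84 [562.5   62.78 115.71] yaw -82.6 F [-5.3 -0.1 -8.8] M [-0.13  1.08 -0.03] g 0.265 37.8
z116.11 21.1 [562.4   62.76 116.1 ] yaw -88.6 F [-5.2  0.2 -8.5] M [0.02 1.04 0.06] g 0.263 37.8
z116.47 21.36 [562.26  62.77 116.46] yaw -94.6 F [-4.2  1.  -9.6] M [ 0.04  0.93 -0.01] g 0.266 37.8
z116.82 21.62 [562.15  62.77 116.84] yaw -100.6 F [-4.6  0.4 -9.4] M [ 0.08  0.86 -0.07] g 0.265 37.8
END 561.9117244444113 62.737665237302146 116.82418866962738 -101.0
```

```bash
python3 drive.py 561.8 62.7 116.82 -101 -53 -185
```

```text
z117.18 21.88 [561.98  62.79 117.24] yaw -106.6 F [-2.9  0.4 -9.2] M [0.24 0.59 0.04] g 0.264 37.7
z117.53 22.13 [561.89  62.83 117.61] yaw -112.6 F [-2.3  1.9 -8.7] M [ 0.33  0.49 -0.07] g 0.263 37.7
z117.89 22.39 [561.81  62.84 117.96] yaw -118.6 F [-1.6  1.1 -9.9] M [ 0.39  0.28 -0.01] g 0.262 37.7
z118.24 22.65 [561.68  62.92 118.31] yaw -124.6 F [-0.1  2.1 -9.1] M [0.47 0.22 0.01] g 0.265 37.7
z118.60 22.91 [561.58  62.99 118.62] yaw -130.6 F [-1.2  1.7 -9.6] M [0.53 0.31 0.  ] g 0.259 37.7
z118.96 23.17 [561.51  63.08 118.97] yaw -136.6 F [ -1.    2.5 -10.5] M [ 0.67  0.27 -0.08] g 0.266 37.7
z119.31 23.43 [561.44  63.14 119.29] yaw -142.6 F [ -1.    2.3 -10.5] M [ 0.7   0.29 -0.01] g 0.264 37.7
z119.67 23.68 [561.37  63.24 119.64] yaw -148.6 F [-0.8  4.  -9.7] M [0.77 0.33 0.  ] g 0.265 37.7
z120.02 23.94 [561.32  63.34 119.99] yaw -154.6 F [ -2.2   2.8 -10.4] M [ 0.71  0.41 -0.02] g 0.264 37.7
z120.38 24.2 [561.26  63.46 120.37] yaw -160.6 F [-0.7  3.  -9.9] M [ 0.69  0.38 -0.02] g 0.268 37.7
z120.74 24.46 [561.23  63.56 120.56] yaw -166.6 F [ -1.1   4.  -13.4] M [0.59 0.1  0.27] g 0.26 37.4
torque stop -167.0 120.73651884147526
END 561.2527001022027 63.573001321783764 120.73651884147526 -167.0
```

```bash
python3 - <<'E'
from h import *
X,Y=561.25,63.57
arm.move_l([X,Y,120.1],rate=10); s("lower")
for y in(-168.5,-170.5):
    arm.move_l([X,Y,120.1],[180,0,y]); t=s("turn")
    if abs(t["wrist_torque"][2])>.3: break
E
```

```text
lower 24.71 [561.29  63.58 120.25] yaw -166.9 F [-2.4  4.  -8. ] M [0.59 0.43 0.26] g 0.266 38.0
turn 24.96 [561.27  63.61 120.19] yaw -168.4 F [-2.4  3.6 -6.7] M [0.57 0.46 0.35] g 0.263 38.0
```

```bash
python3 - <<'E'
from h import *
arm.move_l([561.25,63.57,119.6],rate=10); s("ease")
arm.move_gripper(0.55); s("open")
arm.move_l([561.25,63.57,185],rate=120)
arm.reach([541,-24,190],[180,0,-193.5+90-0]); arm.hold(.15)
st=s("view"); im=arm.camera("wrist"); cv2.imwrite("pics/r.png",im); print(arm.state()["joints"].round(1))
for n,z in(("screw",142),("rib_top",86)):
    for q in arm.trace(n,"wrist")[:1]: print(n,q["confidence"],q["location"],atz("wrist",q["location"],z,st).round(1))
im=arm.camera("side"); cv2.imwrite("pics/s2.png",cv2.resize(im[170:300,170:330],None,fx=4,fy=4))
E
```

```text
ease 25.21 [561.34  63.59 120.04] yaw -168.4 F [-4.9  3.2 -0.6] M [0.45 0.97 0.41] g 0.265 38.8
open 25.57 [561.62  63.43 119.91] yaw -168.5 F [-0.5  0.9 -0.3] M [ 0.05 -0.04 -0.01] g 0.549 0.0
view 27.58 [541.   -23.74 189.82] yaw -103.5 F [ 0.3 -0.5  0.8] M [0.05 0.02 0.03] g 0.55 0.0
[ -2.5  17.7  -0.7  71.6   0.  -79. ]
screw 0.68 [284.2, 329.5] [558.8  47.6 142. ]
rib_top 0.7 [284.8, 202.4] [539.3 -31.8  86. ]
```

View pics/r.png

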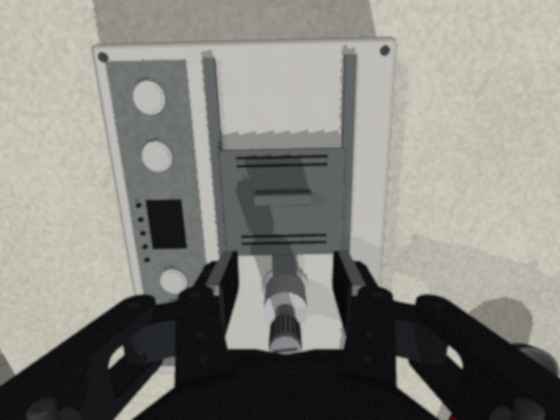

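View pics/s2.png

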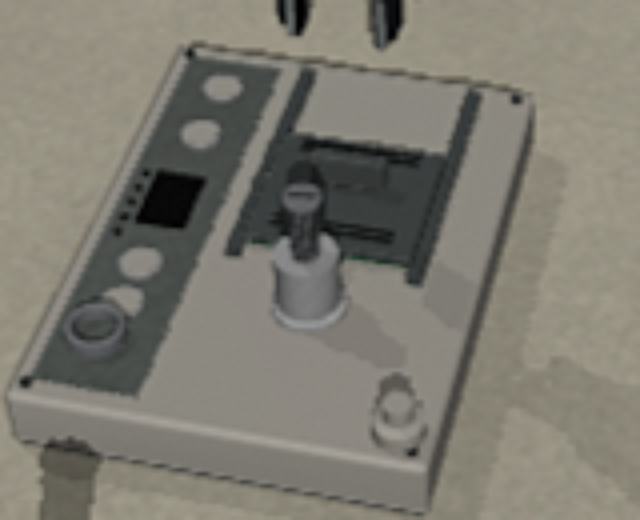

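The knob stays up by itself, about 18 mm clear of the bush in the side view. The rib's top edge is at px (284, 193). I'll locate the rib by combining this with the earlier opposite views.

```bash
python3 - <<'E'
from h import *
S=lambda p,y:dict(tool_pos=np.array(p),eef_rot=[180,0,y])
k0,k1,r=S([564,61,185],-179),S([564,61,185],0),S([541,-23.74,189.8],-103.5)
print(atz("wrist",(171,178),86,k0),atz("wrist",(397,226),86,k1),atz("wrist",(284,193),86,r), "knob",atz("wrist",(286,349),142.5,r))
rows=cv2.cvtColor(cv2.imread("pics/r.png"),cv2.COLOR_BGR2GRAY)[175:220,284]; print(rows.tolist())
print("far/near plate edges",atz("wrist",(284,150),62,r),atz("wrist",(284,252),62,r))
E
```

```text
[536.13253139 -30.87897372  86.        ] [553.06665296 -32.51924366  86.        ] [538.12368167 -39.70094745  86.        ] knob [561.35893818  63.91839278 142.5       ]
[72, 72, 73, 74, 74, 72, 73, 72, 73, 72, 70, 74, 71, 64, 56, 47, 47, 46, 53, 66, 80, 91, 96, 98, 97, 99, 99, 97, 96, 94, 94, 93, 96, 96, 100, 98, 97, 97, 98, 96, 97, 99, 100, 99, 98]
far/near plate edges [530.4229306  -72.03184617  62.        ] [552.93747158  21.32062635  62.        ]
```

```bash
python3 - <<'E'
from h import *
A=[180,0,166.5]; d=np.array([-.233,-.972,0]); P=np.array([540,-33,67.])
arm.reach(P+[0,0,60],A); print(arm.move_l(P,rate=70,f_stop=8)); s("at rib")
arm.move_gripper(0.0,25); t=s("grip")
hit=arm.move_l(P+d*40,A,rate=50,f_stop=15); s(f"slide {hit}")
hit=arm.move_l(P+d*72,A,rate=30,f_stop=12); arm.hold(.1); t2=s(f"end {hit}"); print((t2["tool_pos"]-t["tool_pos"])@d)
E
```

```text
False
at rib 30.18 [540.31 -33.02  67.4 ] yaw 166.5 F [0.8 0.1 0. ] M [ 0.04 -0.04 -0.01] g 0.549 0.0
grip 30.59 [540.05 -33.51  67.35] yaw 166.5 F [-2.5 -5.2  4.2] M [-0.95  0.41  0.38] g 0.108 28.2
slide False 31.54 [531.43 -72.98  67.4 ] yaw 166.5 F [ 4.9 -2.3  3.4] M [-0.51 -1.15  0.39] g 0.11 28.2
end True 32.46 [526.23 -97.18  67.38] yaw 166.5 F [0.7 4.  4.2] M [ 0.55 -0.22  0.44] g 0.108 28.5
65.10696220194819
```

```bash
python3 - <<'E'
from h import *
d=np.array([-.233,-.972,0]); p=np.array(arm.state()["tool_pos"])
print(arm.move_l(p+d*3,rate=15,f_stop=12)); s("press")
arm.move_gripper(0.5); t=s("open")
arm.move_l(t["tool_pos"]+[0,0,130],rate=120); arm.reach([400,-250,260],[180,0,90]); arm.hold(.3); s("away")
im=arm.camera("scene"); a=cv2.resize(im[180:310,190:370],None,fx=3,fy=3)
im=arm.camera("side"); b=cv2.resize(im[170:300,170:330],None,fx=3,fy=3)
cv2.imwrite("pics/f.png",np.vstack([a[:300,:540],np.pad(b[:300],((0,0),(0,60),(0,0)))]))
E
```

```text
True
press 32.67 [526.23 -97.17  67.38] yaw 166.6 F [0.5 4.1 5. ] M [ 0.63 -0.08  0.3 ] g 0.112 28.3
open 33.08 [526.24 -97.07  67.21] yaw 166.6 F [-0.3 -0.2 -1.2] M [-0.02  0.04 -0.03] g 0.497 0.0
away 35.53 [ 400.32 -249.51  259.71] yaw 90.1 F [ 0.3  0.6 -0.1] M [-0.    0.03 -0.  ] g 0.501 0.0
```

View pics/f.png

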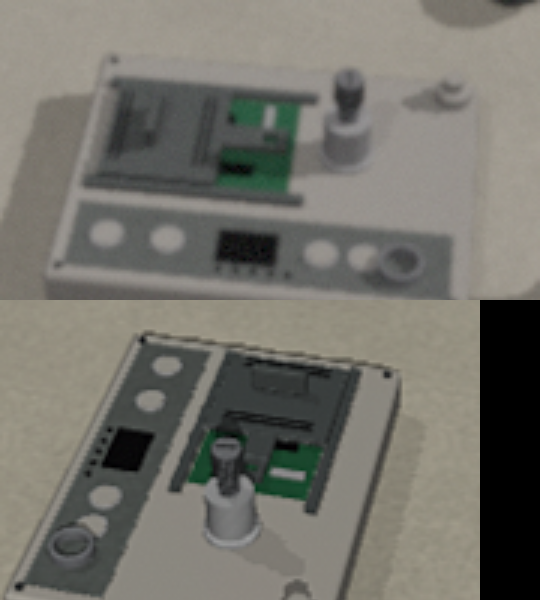

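The cover is at its end stop and the board is exposed. The screw stands up by itself and the bystanders haven't moved, so I'm handing in.

```bash
python3 -c "
from h import *
print(arm.hand_in())"
```

```text
the job is handed in; nothing more can be done
None
```

The job is handed in at about 36 s on the robot's clock: the screw is driven to its stop and stays up by itself, and the cover slid 65 mm to its end stop. No judging result came back.

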